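# Wind a glazed cup into the padded crank clamp

### The arm

A 6-joint arm with a two-finger parallel gripper is mounted at the origin on the work surface. World frame = base frame: x ahead of the robot, y to its left, z up, the work surface at z = 0. Lengths are in m, angles in rad, forces in N, time in s.
With the tool pointing down it reaches from about 0.35 to 0.975 m from the base axis. Payload 7.1 kg.
Tool frame: the origin (TCP) lies midway between the tips of the shut fingers; the grasp point (between the pads) lies 19 mm behind it; z points along the fingers, y is the line along which they close (so a half turn about z gives the same grasp; the last joint's range is limited). The gripper opens to 88 mm and grips with 3 to 60 N. Pads are 20 mm wide; open, the fingers measure 115 mm over their backs; the gripper's body (75 mm by 178 mm) begins 61 mm behind the grasp point.
Start: joints at [-1.139, 0.423, 1.63, -0, 1.089, -0.019], TCP at [0.272, -0.563, 0.223] pointing down, gripper open.
Joint ranges: [-3, 3], [-0.9, 2.11], [0.09, 2.58], [-1.31, 4.45], [0.11, 2.69], [-2.54, 2.54]. Speed limits (rad/s): [2.39, 2.39, 3.01, 3.14, 3.14, 3.14].

### API

Orientations are given as a unit quaternion [w, x, y, z].
In Python, from station import move_pose, movel, movej, command_gripper, wait, inverse_kinematics, read_camera, camera_info, MotionError, job_done, get_time, get_joint_pos, get_qvel, get_effort, get_tcp_pos, get_ee_rot, get_ft_force, get_ft_torque, get_grip_width, get_finger_force gives the robot as it stands. Calls block until the motion is done:
- move_pose(position, orientation): joint-space move of the TCP to a pose.
- movel(position, frame=None, v=0.15, until_force=None): straight line of the TCP; frame=None keeps the orientation; v is the mean speed in m/s. With until_force (N) it stops when the force on the tool has changed by that much, and returns True; else False.
- movej(angles): joint-space move.
- command_gripper(opening): opening from 0.0 (shut) to 1.0 (fully open); the grip force is fixed at half the most; returns when the fingers have stopped.
- wait(seconds).
- inverse_kinematics(position, orientation): joint angles nearest the present ones, or None.
- read_camera(name): name is "scene" or "top" or "wrist"; returns the picture (400x640x3 uint8, red, green, blue); there is no depth.
- camera_info(name): a dict with "intrinsics" (3x3 intrinsics, pixels), "dist" ([k1, k2, p1, p2, k3] as OpenCV has them; the pictures are not rectified), "T" (4x4, takes a point from camera to world coordinates); the wrist camera has in their place "tool_from_camera" (4x4, takes a point from camera to tool coordinates, whose origin is the TCP and whose axes are the flange's). Camera axes: x right, y up, looking along -z (the intrinsics and any distortion apply to the point x, -y, -z); pixel columns grow to the right and rows downward; lengths in m; the calibration is good to about 2 mm. A picture is of the moment at which its call begins: read the wrist's pose just before it. camera_info takes no time and is no camera call.
A pose or a line that the arm cannot do raises MotionError and nothing moves.
- job_done(): hands the job in; it is judged then, once.
Readings, each from a call of its own:
- get_time(): time.
- get_joint_pos(): joint angles.
- get_qvel(): joint speeds.
- get_effort(): joint torques, N m.
- get_tcp_pos(): TCP position.
- get_ee_rot(): TCP orientation.
- get_ft_force(): force on the tool from outside, world axes, zero at the start.
- get_ft_torque(): the same for the moment, N m.
- get_grip_width(): opening from 0.0 (shut) to 1.0 (fully open).
- get_finger_force(): force on a finger pad.
Only numpy, scipy, OpenCV 4.12 (cv2) and the standard library are available. Lean on these libraries where they do the work, as an engineer would, in place of code of your own. Each camera call takes 0.05 s, during which the arm holds its last target. There are 200 camera calls.

### The job

Stand the green cup upright in the bench clamp between the rubber pad and the wooden V rest and let go of it. Then take the red crank grip and wind it round clockwise, without letting go on the way, until the pad holds the cup snugly against the rest with about 20 newtons (too little leaves it loose, too much cracks it), and let go. Leave the other pottery and tools where they are.

Things in the scene. Friction and masses are not known exactly. Their poses are not given: they have to be found in the camera images.
- cup: The green straight-sided ceramic cup (the other cups are white and brown): 62 mm diameter, 90 mm tall, wall 5 mm, 0.2 to 0.35 kg. Origin at the centre of its underside, z up when it stands upright; it starts standing on the table.
- clamp: Bench clamp bolted to the table: dark steel bed 130 mm wide (x), 405 mm long (y), top 15 mm above the table. Origin on the table, mid-width; z up. Its +y points to the blue gearbox (centred at y = 178 mm, top 72 mm high). The jaw slides along y on two guide rods (10 mm thick, at x = -52 and +52 mm, top 34 mm high) and closes towards -y.
- bed (a point): Loading spot on the bed's top, at x = 0, y = -45 mm in the clamp's frame: a cup standing here is clear of pad and rest. Further to -y stands the wooden V rest (90 degree V open to +y, top 60 mm above the table), pegged at a different spot each time and not tracked: a cup seated in it has its axis at x = 0, y between -87 and -63 mm.
- carriage: Aluminium jaw carriage with a black rubber pad on its -y face (pad 60 mm wide, 20 to 60 mm above the table; carriage top 61 mm). Origin at bed-top height in the unloaded pad's face; axes as the clamp's. At crank 0 it is at y = +45 mm in the clamp's frame; it moves 7.2 mm to -y per rad of crank. The pad gives 1 mm per 10 N; the clamp stays where it is left.
- crank (a joint): Crank angle in rad, growing clockwise seen from above, which closes the jaw; starts between 0 and 3, limit 18. Turning it takes 0.26 N m of steady friction, 5.2 N at the grip (less is felt when stopped); each newton of clamping adds 0.14 N there, so 20 N adds 2.9 N. Pushing the loose cup along the bed adds under 0.6 N. The cup cracks above 45 N.
- axis (a point): The point of the crank's upright axis at the grasp height, 120 mm above the table; at x = 0, y = 175 mm in the clamp's frame.
- grip (a point): The grasp point on the red crank grip: an upright free-spinning cylinder, 24 mm diameter (26 mm at its foot), from 92 to 142 mm above the table; this point is on its centre line 120 mm above the table, 50 mm from the crank's axis. The steel crank arm below has its top at 90 mm (hub 94 mm).
- cup_white: White cup, same size as the green one; leave alone. Origin at its underside's centre.
- cup_brown: Brown cup, same size as the green one; leave alone. Origin at its underside's centre.
- bowl: Overturned white bowl with red dots, 142 mm across, 72 mm tall; leave alone. Origin at its underside's centre.
- brush: Brush lying on the table; leave alone. Origin at its underside's centre.
Things that resemble listed ones, but are neither listed nor needed, are in the scene too. What is shaped like the cup but orange is not meant.

How it is judged:
On the way, in this order (a step that is already met when the one before it is completed fails the run):
1. the green cup stands upright on the clamp's bed between pad and rest, let go, not yet clamped (x of cup in the frame of clamp between -0.025 and 0.025 m and y of cup in the frame of clamp between -0.095 and 0.02 m and z of cup in the frame of clamp between 0.011 and 0.019 m and angle between cup's own z axis and vertical below 0.1 rad and contact force between the fingers and cup below 0.1 N and contact force between carriage and cup below 5 N), for 0.2 s.
2. the pad is wound against the cup with the hand on the crank grip (contact force between carriage and cup above 10 N and distance between the grasp point and grip below 0.05 m), for 0.1 s.
At the end, for the whole second after the job is handed in: The green cup stands upright (within 6 degrees) on the clamp's bed (within 4 mm), seated in the V rest (within 6 mm of the bed's middle line), pressed by the pad with 10 to 32 N and at rest; the gripper is off the crank and at least 50 mm from its grasp point (contact force between carriage and cup between 10 and 32 N and x of cup in the frame of clamp between -0.006 and 0.006 m and y of cup in the frame of clamp between -0.095 and -0.055 m and z of cup in the frame of clamp between 0.011 and 0.019 m and angle between cup's own z axis and vertical below 0.1 rad and linear speed of cup below 0.02 m/s and distance between the grasp point and grip above 0.05 m); the robot touches nothing.
It fails at once if the cup is pressed by the jaw with more than 45 N (it cracks) (contact force between carriage and cup above 45 N).
It fails at once if the crank is let go between 3.8 and 9.5 rad, before the pad has reached the cup (gripper more than 60 mm from the grip) (value of joint crank between 3.8 and 9.5 rad and distance between the grasp point and grip above 0.06 m).
It fails at once if another cup, the bowl or the brush is moved more than 30 mm (distance of any of cup_white, cup_brown, bowl, brush from where it was at the start of the episode above 0.03 m).
It also fails if it takes over 72 s, if anything falls off the work surface, if the arm or the gripper's body presses on something with over 40 N, if the wrist force passes 120 N, or if a joint passes its speed limit or range.

## Working session

There is one attempt and no reset: what is moved stays moved. The work goes in short steps, each a Python script; the robot and the scene stay as the last script left them, time stands still between calls to the robot, and variables do not carry over. Pictures are saved under pics/ and viewed, at most 10 in all, crops included, and the job is handed in when it is done.

```bash
mkdir -p pics; ls
python3 - <<'E'
from station import *
import cv2,numpy as np
for n in("scene","top"):
    im=read_camera(n); cv2.imwrite(f"pics/{n}0.png",im[:,:,::-1]); i=camera_info(n); print(n,np.round(i["intrinsics"],1).tolist(),i["dist"],np.round(i["T"],4).tolist())
print(camera_info("wrist"),get_time(),get_ee_rot())
E
```

```text
pics
scene [[487.6, 0.0, 314.0], [0.0, 487.6, 199.0], [0.0, 0.0, 1.0]] [-0.01394124  0.          0.          0.          0.        ] [[0.6272, -0.6529, 0.4246, 1.0216], [0.7787, 0.5352, -0.3274, -0.3568], [-0.0135, 0.536, 0.8441, 1.1647], [0.0, 0.0, 0.0, 1.0]]
top [[471.9, 0.0, 315.6], [0.0, 471.9, 195.7], [0.0, 0.0, 1.0]] [-0.13068404  0.          0.          0.          0.        ] [[0.0244, 0.9911, -0.1308, 0.3159], [-0.9997, 0.025, 0.0034, 0.0493], [0.0066, 0.1307, 0.9914, 1.5127], [0.0, 0.0, 0.0, 1.0]]
{'intrinsics': array([[296.94225375,   0.        , 320.2390537 ],
       [  0.        , 296.94225375, 207.01214396],
       [  0.        ,   0.        ,   1.        ]]), 'dist': array([0.01111592, 0.        , 0.        , 0.        , 0.        ]), 'tool_from_camera': array([[ 3.55799422e-04,  9.64919861e-01,  2.62544351e-01,
         7.21159083e-02],
       [ 9.99999917e-01, -3.95613900e-04,  9.87883269e-05,
        -9.26575901e-05],
       [ 1.99189013e-04,  2.62544294e-01, -9.64919921e-01,
        -1.61786854e-01],
       [ 0.00000000e+00,  0.00000000e+00,  0.00000000e+00,
         1.00000000e+00]])} 0.1 [-6.89946540e-04  9.74708402e-01  2.23479388e-01 -1.34918269e-04]
```

View pics/top0.png

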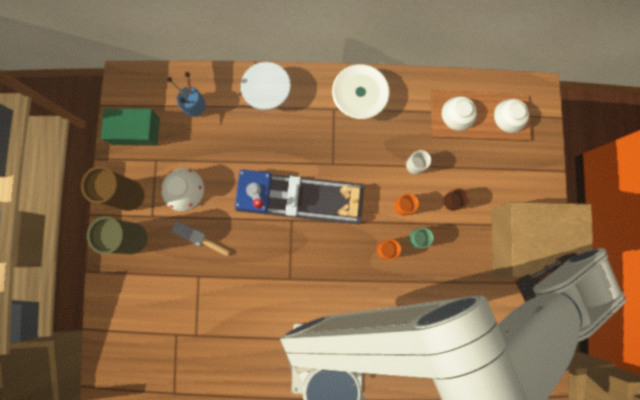

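View pics/scene0.png

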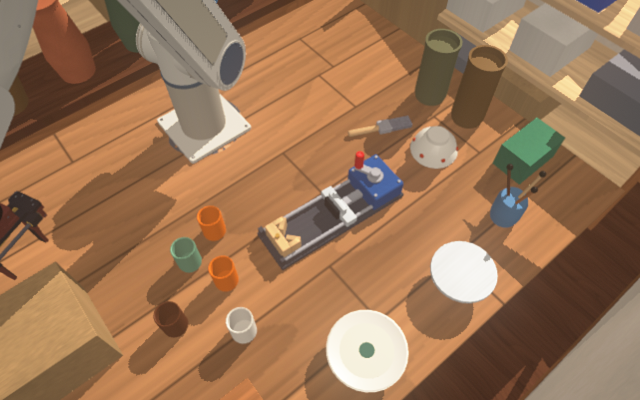

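The top view shows the green cup at (422,238). Lookalikes are two orange cups at (389,248) and (406,204), brown at (455,200) and white at (419,160), plus a large olive pot at (106,235). I choose (422,238) as the green one. The clamp spans (237–362, 172–222), with its gearbox on the left (world +y). Next I'll take one close crop.

```bash
cat > h.py <<'E'
import numpy as np,cv2
from station import *
from scipy.spatial.transform import Rotation as R
F=np.diag([1.,-1,-1])
def camT(n):
    i=camera_info(n)
    if n!="wrist": return i,np.array(i["T"])
    T=np.eye(4); q=get_ee_rot(); T[:3,:3]=R.from_quat([q[1],q[2],q[3],q[0]]).as_matrix(); T[:3,3]=get_tcp_pos()
    return i,T@np.array(i["tool_from_camera"])
def unproj(n,uv,z,c=None):
    i,T=c or camT(n)
    p=cv2.undistortPoints(np.array(uv,float).reshape(-1,1,2),i["intrinsics"],np.array(i["dist"]))[:,0]
    d=(T[:3,:3]@F@np.c_[p,np.ones(len(p))].T).T
    return T[:3,3]+d*((np.array(z)-T[2,3])/d[:,2])[:,None]
def proj(n,P,c=None):
    i,T=c or camT(n); W=np.linalg.inv(T); Rm=F@W[:3,:3]; t=F@W[:3,3]
    return cv2.projectPoints(np.array(P,float).reshape(-1,3),cv2.Rodrigues(Rm)[0],t,i["intrinsics"],np.array(i["dist"]))[0][:,0]
def quat(yaw): # tool down, tool y axis along direction (closing line) angle yaw in world
    y=np.array([np.cos(yaw),np.sin(yaw),0]); z=np.array([0,0,-1.]); x=np.cross(y,z)
    q=R.from_matrix(np.c_[x,y,z]).as_quat(); return [q[3],q[0],q[1],q[2]]
def save(name,im): cv2.imwrite("pics/"+name,im[:,:,::-1])
E
python3 - <<'E'
from h import *
t=cv2.imread("pics/top0.png"); s=cv2.imread("pics/scene0.png")
a=cv2.resize(t[165:230,230:370],(800,371),interpolation=cv2.INTER_CUBIC)
b=cv2.resize(t[185:265,370:470],(280,224),interpolation=cv2.INTER_CUBIC)
c=cv2.resize(s[140:280,250:410],(260,228),interpolation=cv2.INTER_CUBIC);d=cv2.resize(s[195:300,160:260],(260,228))
o=np.zeros((600,800,3),np.uint8);o[:371]=a;o[372:596,:280]=b;o[372:,280:540]=c;o[372:,540:]=d
cv2.imwrite("pics/crop.png",o)
i=np.array(get_ee_rot());print(quat(0))
for n,im,box in(("top",t,(405,440,222,255)),("scene",s,(165,205,230,275))):
    x0,x1,y0,y1=box;h=cv2.cvtColor(im[y0:y1,x0:x1],cv2.COLOR_BGR2HSV)
    m=(h[...,0]>40)&(h[...,0]<95)&(h[...,1]>50);yy,xx=np.nonzero(m);print(n,m.sum(),xx.mean()+x0,yy.mean()+y0,xx.min()+x0,xx.max()+x0,yy.min()+y0,yy.max()+y0)
h=cv2.cvtColor(t[190:215,245:270],cv2.COLOR_BGR2HSV);m=((h[...,0]<6)|(h[...,0]>172))&(h[...,1]>150);yy,xx=np.nonzero(m);print("red",m.sum(),xx.mean()+245,yy.mean()+190)
print(unproj("top",[[422,238],[239,171],[236,212],[361,222],[365,184],[257,203]],[.09,.015,.015,.015,.015,.142]).round(3))
print(unproj("scene",[[184,247]],[.09]).round(3))
E
```

```text
[np.float64(0.0), np.float64(0.7071067811865475), np.float64(0.7071067811865475), np.float64(0.0)]
top 381 420.8582677165354 237.86351706036746 409 432 228 247
scene 749 185.6995994659546 254.10413885180242 171 200 238 271
red 42 257.64285714285717 203.35714285714286
[[ 0.382 -0.281  0.09 ]
 [ 0.588  0.294  0.015]
 [ 0.454  0.297  0.015]
 [ 0.433 -0.102  0.015]
 [ 0.555 -0.114  0.015]
 [ 0.471  0.216  0.142]]
[[ 0.387 -0.277  0.09 ]]
```

View pics/crop.png

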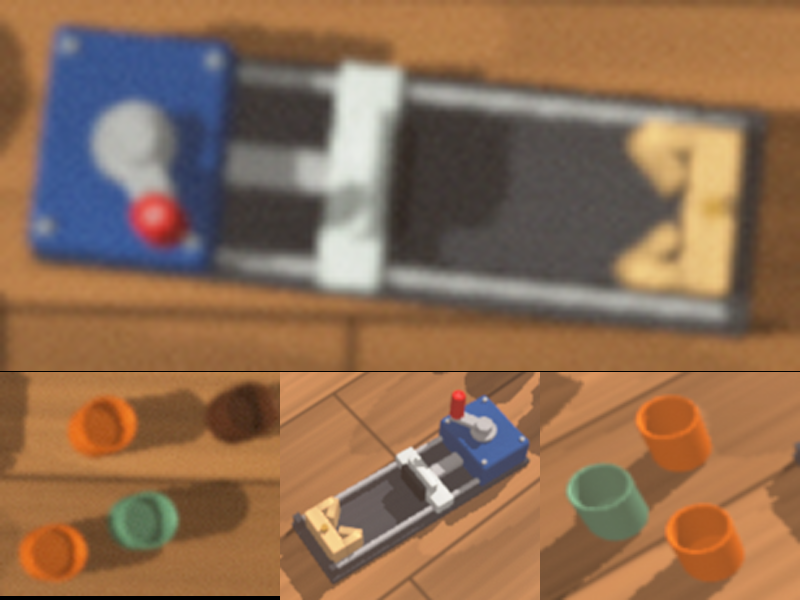

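The crop shows the chosen cup is the green one. In it, the grip's red top is at about (158,215), the hub at (135,140), and the clamp's corners are sharp enough to fit the pose. Next come the pose fit and a hover over the cup.

```bash
cat > fit.py <<'E'
from h import *
from scipy.optimize import least_squares
uv=np.array([[52,27],[232,43],[215,272],[30,255],[763,112],[745,332],[135,140]])/[800/140,371/65]+[230,165]-.4
# clamp x: yaw a; params X,Y,a, gearbox half w, half l, bed end y
def model(p):
    X,Y,a,w,l,e=p
    L=np.array([[1,.178/1+0,0]]) if 0 else None
    # +y of clamp ~ world +y ; +x ~ world +x
    P=np.array([[w,.178+l,.072],[w,.178-l,.072],[-w,.178-l,.072],[-w,.178+l,.072],[.065,e,.015],[-.065,e,.015],[0,.175,.094]])
    c,s=np.cos(a),np.sin(a)
    return np.c_[X+c*P[:,0]-s*P[:,1],Y+s*P[:,0]+c*P[:,1],P[:,2]]
r=least_squares(lambda p:(proj("top",model(p))-uv).ravel(),[.5,.07,0.05,.065,.045,-.2])
if __name__=="__main__":
    print(r.x.round(4),r.fun.round(2)); X,Y,a=r.x[:3]
    c,s=np.cos(a),np.sin(a)
    print("axis",X-s*.175,Y+c*.175,"grip",unproj("top",[[257.4,203]],[.14]))
    print(unproj("top",[[389,248],[406,204],[455,200]],[.09]*3).round(3))
E
python3 fit.py
python3 - <<'E'
from h import *
import math
for y in(66,246):
    try: move_pose([.385-.0,-.279,.21],quat(math.radians(y)));break
    except MotionError as e: print(y,e)
print(get_joint_pos(),get_time(),get_tcp_pos())
c=camT("wrist");im=read_camera("wrist");save("w1.png",im)
h=cv2.cvtColor(im,cv2.COLOR_RGB2HSV);m=((h[...,0]>45)&(h[...,0]<90)&(h[...,1]>60)).astype(np.uint8)
n,l,st,ce=cv2.connectedComponentsWithStats(m);k=[j for j in range(1,n) if st[j,4]>200];print(st[k],ce[k])
print(proj("wrist",[[.385,-.279,.09],[.385,-.279,0]],c))
E
```

```text
[ 0.5045  0.0613 -0.0694  0.0626  0.0498 -0.1651] [ 0.5  -0.04  0.75  0.1  -0.59 -0.04 -0.32 -0.14  0.09 -1.04 -0.05  0.57
 -0.36  0.55]
axis 0.5166343743218599 0.2358343670626903 grip [[0.47101586 0.21480136 0.14      ]]
[[ 0.35  -0.18   0.09 ]
 [ 0.485 -0.232  0.09 ]
 [ 0.501 -0.385  0.09 ]]
[-6.52602672e-01  2.20652033e-01  1.96236151e+00 -6.23769204e-05
  9.58195519e-01 -1.80323370e+00] 1.6667 [ 0.38512722 -0.27940221  0.21011553]
[[ 288  162   61   67 3103]] [[318.91685466 195.76184338]]
[[320.09252834 201.52825279]
 [320.10927565 184.15263865]]
```

View pics/w1.png

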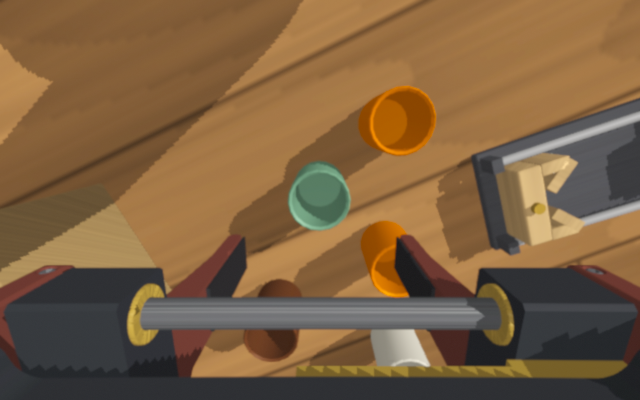

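The wrist view has the green cup at (320,196), with the orange cups 44° off the closing line, so the fingers will clear them. I'll refine the cup position from its outline and pick it up.

Run:
```python
from h import *
from scipy.optimize import least_squares
import math
c=camT("wrist");t=np.linspace(0,2*np.pi,180)
def bb(p):
    q=np.concatenate([np.c_[p[0]+.031*np.cos(t),p[1]+.031*np.sin(t),0*t+z] for z in(0,.09)])
    u=proj("wrist",q,c);return np.r_[u.min(0),u.max(0)]
r=least_squares(lambda p:bb(p)-np.array([287.5,161.5,348.5,228.5]),[.385,-.279]);print(r.x,r.fun)
x,y=r.x;q=quat(math.radians(66))
movel([x,y,.21]);movel([x,y,.053])
print(get_ft_force());command_gripper(0.0);print(get_grip_width(),get_finger_force(),get_ft_force())
movel([x,y,.22],v=.2);print(get_grip_width(),get_finger_force(),get_ft_force(),get_time())
# move to above bed spot
X,Y,a=.5045,.0613,-.0694
P=lambda cx,cy:np.array([X+math.cos(a)*cx-math.sin(a)*cy,Y+math.sin(a)*cx+math.cos(a)*cy])
for yaw in(a,a+math.pi):
    b=P(0,-.045);j=inverse_kinematics([*b,.22],quat(yaw));print(yaw,j)
```

```text
[ 0.38347321 -0.28067912] [-1.20053115 -2.48700913  1.20110082  2.22272613]
[ 0.00761254 -0.14502827  0.41508267]
0.689763713707477 29.999169507063925 [-0.35567218  0.07095766  4.33730671]
0.6872656636162475 29.99693028163165 [-0.83822207  0.14451068 -3.03194986] 4.6917
-0.0694 [ 8.99063909e-03  2.45618848e-01  1.90076102e+00 -4.44089210e-16
  9.95212789e-01  7.83906391e-02]
3.072192653589793 None
```

```bash
cat >> h.py <<'E'
import math
X,Y,a=.5045,.0613,-.0694
def P(cx,cy,z): return [X+math.cos(a)*cx-math.sin(a)*cy,Y+math.sin(a)*cx+math.cos(a)*cy,z]
E
python3 - <<'E'
from h import *
move_pose(P(0,-.045,.23),quat(a))
c=camT("wrist");im=read_camera("wrist");save("w2.png",im)
np.save("c2.npy",c[1])
n=["axis","hubtop","bedcorner+","bedcorner-","rod+","rod-"]
pts=[P(0,.175,.094),P(.0626,.228,.072),P(-.0626,.228,.072),P(.0626,.128,.072),P(-.0626,.128,.072),P(.052,.05,.034),P(-.052,.05,.034)]
print(proj("wrist",pts,c).round(0).tolist(),get_time())
E
```

```text
[[320.0, -60.0], [394.0, -121.0], [247.0, -121.0], [387.0, 14.0], [254.0, 14.0], [366.0, 105.0], [275.0, 105.0]] 6.3917
```

View pics/w2.png

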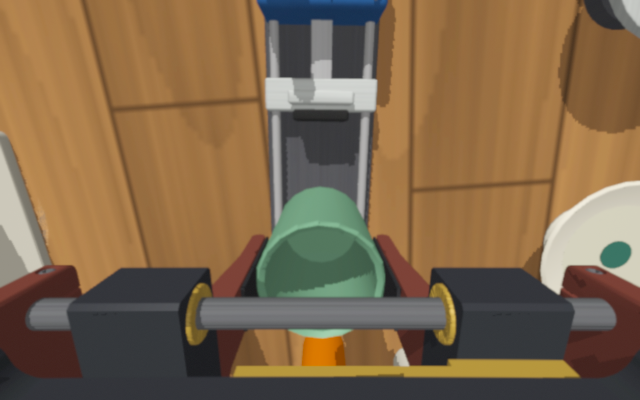

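The held cup is centred over the bed. The rods at (275,105) and (368,105) match the prediction within 2 px. I'll set it down and release.

Run:
```python
from h import *
movel(P(.001,-.045,.085),v=.15)
print(movel(P(.001,-.045,.064),v=.03,until_force=3),get_tcp_pos()[2])
command_gripper(1.0);print(get_grip_width(),get_ft_force())
movel(P(.001,-.045,.16),v=.2);wait(.1)
# view the crank from above/behind
move_pose(P(0,.12,.26),quat(a))
c=camT("wrist");im=read_camera("wrist");save("w3.png",im);np.save("c3.npy",c[1])
h=cv2.cvtColor(im,cv2.COLOR_RGB2HSV);m=(((h[...,0]<5)|(h[...,0]>173))&(h[...,1]>170)&(h[...,2]>90)).astype(np.uint8)
n,l,st,ce=cv2.connectedComponentsWithStats(m);k=[j for j in range(1,n) if st[j,4]>100];print(st[k].tolist(),ce[k])
print(proj("wrist",[P(0,.175,.094),P(.0626,.228,.072),P(-.0626,.228,.072),P(.0626,.128,.072),P(-.0626,.128,.072),[.471,.2148,.142]],c).round(1).tolist(),get_time())
t=read_camera("top");cv2.imwrite("pics/top1.png",cv2.resize(t[165:230,230:370],(800,371),interpolation=cv2.INTER_CUBIC)[:,:,::-1])
```

```text
True 0.06786533866986977
0.9979392107564189 [ 0.27438137 -0.03953559 -0.24644479]
[[265, 146, 28, 28, 460]] [[279.26521739 159.12173913]]
[[321.0, 141.6], [378.1, 91.0], [264.0, 91.0], [373.6, 181.2], [268.2, 181.0], [274.1, 170.5]] 10.2417
```

View pics/w3.png

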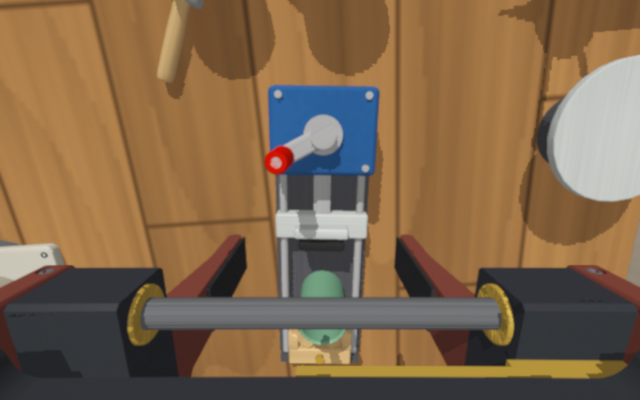

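The cup stands alone between pad and rest, the grip's red top is at (278,160) and the hub at (323,134). The hub is about 7 px from the prediction, so I'll refit the clamp pose from this nearer view and check from closer.

Run:
```python
from h import *
from scipy.optimize import least_squares
c=(camera_info("wrist"),np.load("c3.npy"))
uv=np.array([[379,86],[376,175],[270,175],[269,86],[323.5,134]],float)
def res(p):
    x,y,A,w,l=p;L=np.array([[w,.178+l,.072],[w,.178-l,.072],[-w,.178-l,.072],[-w,.178+l,.072],[0,.175,.094]])
    C,S=np.cos(A),np.sin(A);return (proj("wrist",np.c_[x+C*L[:,0]-S*L[:,1],y+S*L[:,0]+C*L[:,1],L[:,2]],c)-uv).ravel()
r=least_squares(res,[X,Y,a,.0626,.05]);print(r.x.round(4),r.fun.round(1))
x,y,A=r.x[:3];ax=np.array([x-math.sin(A)*.175,y+math.cos(A)*.175]);g=unproj("wrist",[[278,161]],[.142],c)[0,:2]
print("axis",ax,"grip",g,np.linalg.norm(g-ax))
# nearer look straight above grip
move_pose([*(g+[0,-.02]),.24],quat(A))
c=camT("wrist");im=read_camera("wrist");save("w4.png",im);np.save("c4.npy",c[1])
print(proj("wrist",[[*ax,.094],[*g,.142],[*g,.092]],c).round(1).tolist())
```

```text
[ 0.5073  0.0677 -0.0718  0.0612  0.0488] [ 0.8 -0.1 -0.9 -0.2  1.4 -0.6 -1.3 -0.4  0.1  1.3]
axis [0.51990775 0.24224208] grip [0.47563662 0.22335567] 0.04813137372371659
[[362.0, 155.3], [319.9, 185.7], [320.0, 176.4]]
```

View pics/w4.png

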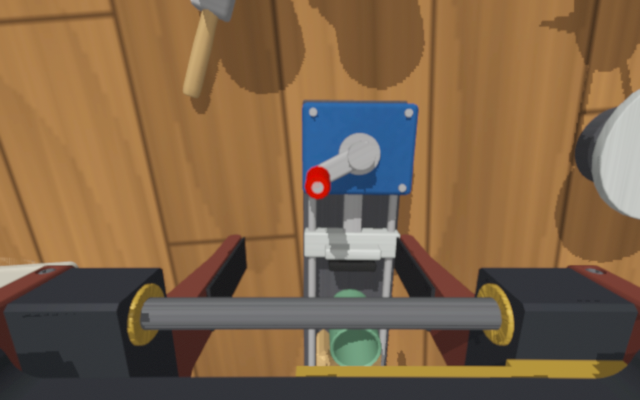

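The closer view puts the grip top at (318,187) and the hub at (360,153). From these I'll take the final axis and grip, grasp, and make the first turning steps while watching the forces.

Run:
```python
from h import *
import json
c=(camera_info("wrist"),np.load("c4.npy"))
g=unproj("wrist",[[318,187]],[.142],c)[0,:2];ax=unproj("wrist",[[360,153]],[.094],c)[0,:2]
padc=unproj("wrist",[[352,266],[355,327]],[.06,.105],c)
print(g,ax,np.linalg.norm(g-ax))
A=-.0718;u=(ax-g);u/=np.linalg.norm(u);m=(g+ax)/2;g=m-.025*u;ax=m+.025*u
C=np.array([[math.cos(A),math.sin(A)],[-math.sin(A),math.cos(A)]])
print("pad,cup rel axis in clamp", (padc[:,:2]-ax)@C.T+[0,.175])
movel([*g,.2]);movel([*g,.101],v=.1);print("f0",get_ft_force());command_gripper(0.0)
print(get_grip_width()*88,get_ft_force(),get_time())
th=math.atan2(*(g-ax)[::-1]);f0=None
for k in range(5):
    if k: th-=.2;movel([ax[0]+.05*math.cos(th),ax[1]+.05*math.sin(th),.101],v=.08)
    f=get_ft_force()[:2];r=np.array([math.cos(th),math.sin(th)]);t=np.array([r[1],-r[0]])
    print(round(th,3),"rad %.2f tan %.2f"%(f@r,f@t),round(get_time(),2),np.round(np.array(get_tcp_pos()[:2])-ax-.05*r,4))
json.dump([*ax,th],open("s.json","w"))
```

```text
[0.47391567 0.22231464] [0.51797738 0.24474183] 0.04944100895064785
pad,cup rel axis in clamp [[-0.00089498  0.03175309]
 [-0.00045093 -0.02301625]]
f0 [-0.61299346  0.25973248  0.04204583]
23.66112302266427 [-4.42941757  0.19225076  3.81072462] 13.2417
-2.671 rad 3.86 tan 2.18 13.24 [-0.0008 -0.0001]
-2.871 rad 2.39 tan 4.95 13.52 [-0.0003  0.0005]
-3.071 rad 0.81 tan 4.91 13.79 [0.0003 0.0008]
-3.271 rad -1.40 tan 4.82 14.07 [0.001  0.0008]
-3.471 rad -4.21 tan 3.51 14.34 [0.0016 0.0005]
```

Run:
```python
from h import *
print(get_grip_width()*88,get_finger_force(),get_ft_force(),get_tcp_pos(),get_ft_torque())
im=read_camera("wrist");save("w5.png",im)
```

```text
23.44834530020409 29.999220315366983 [ 5.11639867  1.95737632 -5.25691125] [0.47253284 0.26157205 0.10108519] [ 0.48066184 -0.9878183   0.02402642]
```

View pics/w5.png

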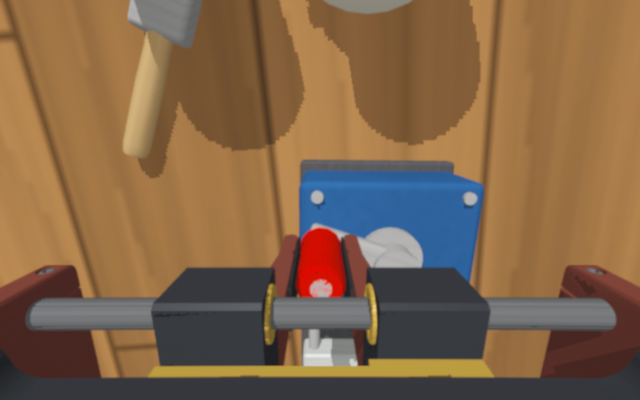

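The wrist view shows the red grip still held (321,265), and the crank arm now points up-left from the hub at (390,245), so it turned. The stopped force readings are unreliable because friction locks in any overshoot. I'll correct the centre from the radial force and test slow chords.

```bash
cat >> h.py <<'E'
import json
def turn(total,step,v,log=1,adapt=0.00006):
    *ax,th=json.load(open("s.json"));ax=np.array(ax);n=round(total/step);out=[]
    for k in range(n):
        th-=step;r=np.array([math.cos(th),math.sin(th)]);t=np.array([r[1],-r[0]])
        movel([*(ax+.05*r),.101],v=v)
        f=np.array(get_ft_force()[:2]);p=np.array(get_tcp_pos()[:2])-ax-.05*r
        ax=ax+adapt*(f@r)*r;json.dump([*ax,th],open("s.json","w"))
        out.append((th,f@r,f@t,p@t*1000,p@r*1000))
        if log and k%log==0: print("th %.2f rad %.2f tan %.2f dt %.2f dr %.2f"%out[-1],"t %.2f"%get_time())
    return out
E
python3 - <<'E'
from h import *
s=json.load(open("s.json"));s[1]-=.0015;json.dump(s,open("s.json","w"))
turn(.2,.05,.02,1); turn(.6,.2,.08,1); print(s,json.load(open("s.json")))
E
```

```text
th -3.52 rad -4.98 tan 0.65 dt 0.08 dr -0.77 t 14.64
th -3.57 rad -5.16 tan -2.81 dt -0.78 dr -0.47 t 14.92
th -3.62 rad -3.93 tan -2.60 dt -1.07 dr -0.22 t 15.19
th -3.67 rad -3.86 tan -4.17 dt -1.10 dr -0.04 t 15.47
th -3.87 rad -2.49 tan 3.69 dt 0.60 dr -0.10 t 15.74
th -4.07 rad -3.43 tan 2.37 dt 0.41 dr -0.11 t 16.02
th -4.27 rad -2.18 tan 2.09 dt 0.23 dr -0.05 t 16.29
[0.5182264700448511, 0.24336861643083924, -3.470774864008075] [0.5194853610334321, 0.24252078917167535, -4.270774864008074]
```

Run:
```python
from h import *
turn(5.6,.2,.08,4,.00004); print(json.load(open("s.json")),get_grip_width()*88)
turn(1.2,.1,.02,1,.00003)
```

```text
th -4.47 rad -3.05 tan 2.67 dt 0.15 dr -0.11 t 16.57
th -5.27 rad -2.67 tan 2.92 dt 0.23 dr -0.26 t 17.67
th -6.07 rad -3.26 tan 3.53 dt 0.24 dr -0.23 t 18.77
th -6.87 rad -2.41 tan 3.89 dt 0.20 dr -0.10 t 19.87
th -7.67 rad -1.91 tan 2.15 dt 0.31 dr -0.04 t 20.97
th -8.47 rad -1.40 tan 4.00 dt 0.39 dr -0.08 t 22.07
th -9.27 rad 0.69 tan 4.24 dt 0.44 dr -0.21 t 23.17
[0.5183209923884611, 0.24226523552030396, -9.870774864008071] 23.716278087126497
th -9.97 rad -3.38 tan -5.11 dt -1.07 dr -0.22 t 24.39
th -10.07 rad -1.52 tan -4.55 dt -0.63 dr -0.09 t 24.79
th -10.17 rad -2.64 tan -2.54 dt -0.18 dr -0.05 t 25.19
th -10.27 rad -1.09 tan -3.61 dt -0.06 dr 0.04 t 25.59
th -10.37 rad -1.87 tan -3.50 dt -0.04 dr 0.10 t 25.99
th -10.47 rad -0.95 tan -3.84 dt -0.03 dr 0.11 t 26.39
th -10.57 rad -0.34 tan -3.60 dt 0.04 dr 0.16 t 26.79
th -10.67 rad -0.43 tan -3.04 dt 0.07 dr 0.17 t 27.19
th -10.77 rad -0.14 tan -3.12 dt 0.13 dr 0.15 t 27.59
th -10.87 rad 1.32 tan -2.92 dt 0.15 dr 0.15 t 27.99
th -10.97 rad -0.44 tan -2.78 dt 0.17 dr 0.11 t 28.39
th -11.07 rad 1.09 tan -2.28 dt 0.17 dr 0.13 t 28.79
```

Run:
```python
from h import *
b=[-3.0,-3.1,-2.9,-2.8,-2.3,-2.8];prev=0
for k in range(38):
    th,fr,ft,dt,dr=turn(.1,.1,.02,0,.00003)[0]
    print("%.2f r%.1f t%.2f dt%.2f dr%.2f"%(th,fr,ft,dt,dr))
    base=np.median(b[-8:])
    if ft<base-1.8 or (ft<base-.9 and prev<base-.7): break
    prev=ft;b.append(ft)
print(base,get_time(),get_grip_width()*88)
```

```text
-11.17 r1.1 t-2.12 dt0.16 dr0.08
-11.27 r1.1 t-2.15 dt0.14 dr0.07
-11.37 r1.2 t-2.90 dt0.16 dr0.07
-11.47 r0.2 t-3.16 dt0.15 dr0.01
-11.57 r0.1 t-2.85 dt0.13 dr0.01
-11.67 r0.9 t-2.24 dt0.10 dr0.03
-11.77 r-1.2 t-3.33 dt0.11 dr-0.00
-11.87 r-1.0 t-2.15 dt0.08 dr0.05
-11.97 r-0.1 t-2.23 dt0.11 dr0.04
-12.07 r-1.7 t-2.67 dt0.09 dr0.09
-12.17 r-0.6 t-2.64 dt0.08 dr0.13
-12.27 r1.0 t-2.36 dt0.08 dr0.12
-12.37 r-0.2 t-2.44 dt0.07 dr0.13
-12.47 r-0.2 t-3.37 dt0.07 dr0.13
-12.57 r-0.2 t-2.99 dt0.04 dr0.13
-12.67 r-0.6 t-3.17 dt0.08 dr0.11
-12.77 r0.5 t-3.40 dt0.06 dr0.14
-12.87 r-0.3 t-3.68 dt0.07 dr0.09
-12.97 r-0.5 t-4.17 dt-0.06 dr0.14
-13.07 r-0.3 t-5.12 dt-0.18 dr0.11
-3.2672595780414815 36.7917 23.41084014448968
```

Run:
```python
from h import *
def avg():
    *ax,th=json.load(open("s.json"));t=np.array([math.sin(th),-math.cos(th)])
    v=[]
    for _ in range(15): v.append(np.array(get_ft_force()[:2])@t);wait(.02)
    return round(np.mean(v),2),round(np.std(v),2)
print(avg())
for _ in range(1):
    print(turn(.05,.05,.02,0,.00003)); print(avg(),get_time())
```

```text
(np.float64(-4.46), np.float64(0.55))
[(-13.12077486400806, np.float64(-0.13003713662634792), np.float64(-4.76072303646555), np.float64(-0.2401745461347464), np.float64(0.12755852524655234))]
(np.float64(-4.91), np.float64(0.48)) 37.5667
```

Lag and force both show contact at th≈-12.87, and the crank is now at -13.12, which is about 18 N. I'll add 0.03 rad, release, retreat and check.

Run:
```python
from h import *
print(turn(.03,.03,.02,0,0))
v=[]
for _ in range(10): v.append(get_ft_force()[:2]);wait(.02)
th=json.load(open("s.json"))[2];print(np.mean(v,0)@[math.sin(th),-math.cos(th)])
command_gripper(1.0);p=get_tcp_pos();movel([p[0],p[1],.3],v=.15)
A=-.0718;move_pose([.51-.02,.03,.33],quat(A))
im=read_camera("wrist");save("w6.png",im);print(get_time(),get_ft_force())
```

```text
[(-13.15077486400806, np.float64(-0.6729747888965643), np.float64(-5.1576107570527405), np.float64(-0.4481299824636041), np.float64(0.13700745978511472))]
-6.008703130524798
41.4083 [ 0.27980674  0.46875386 -0.06062079]
```

View pics/w6.png

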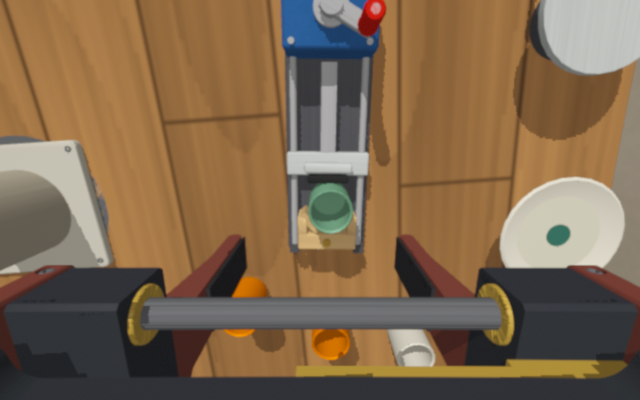

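The wrist view shows the cup upright at (330,208), seated in the V rest and centred between the rods with the pad against it. The crank is free at (372,15) and the gripper is clear, so I'm handing in.

```bash
python3 -c "
from station import *
print(job_done(),get_time())"
```

```text
the job is handed in; nothing more can be done
the job is handed in; nothing more can be done
```

I handed the job in at about 42 s: the green cup stands seated in the V rest, clamped at an estimated 18–20 N (inferred from crank angle and grip force, not measured directly), with the crank released, the gripper clear, and no verdict returned.

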